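Load the marker carrier and hold it up level

ROBOT

A 6-joint arm with a two-finger parallel gripper is mounted at the origin on a cart in front of the work surface, level with it; the furniture and walls round the work are solid. World frame = base frame: x ahead of the robot, y to its left, z up, the work surface at z = 0. Lengths are in m, angles in rad, forces in N, time in s.
With the tool pointing down it reaches from about 0.275 to 0.75 m from the base axis. Payload 10.2 kg.
Tool frame: the origin (TCP) lies between the finger pads, 19 mm behind the fingertips; this is the grasp point; z points along the fingers, y is the line along which they close (so a half turn about z gives the same grasp; the last joint's range is limited). The gripper opens to 88 mm and grips with 3 to 60 N. Pads are 18 mm wide; open, the fingers measure 123 mm over their backs; the gripper's body (75 mm by 187 mm) begins 45 mm behind the grasp point.
Start: joints at [-1.33, 0.313, 1.498, -0, 1.331, -0.223], TCP at [0.235, -0.47, 0.257] pointing down, gripper open.
Joint ranges: [-2.94, 2.94], [-0.97, 2.17], [0.19, 2.56], [-1.23, 4.37], [0.02, 3.11], [-2.88, 2.88]. Speed limits (rad/s): [2.39, 2.39, 3.01, 3.14, 3.14, 3.14].

INTERFACE

Orientations are given as a unit quaternion [w, x, y, z].
In Python, from workcell import r gives the robot as it stands.
- The arm moves only by the shell command python3 -m handwheel 'ROWS'. ROWS is JSON, one flat list of numbers, 7 for each row, row after row: the opening, from 0 (shut) to 1 (fully open), then the shift along the tool's x, y, z in cm, then the turn, a rotation vector about the tool's x, y, z in rad. In form: [claw, x, y, z, wx, wy, wz, claw, x, y, z, wx, wy, wz, ...]. A call has exactly 10 rows; each row is the pose to reach, as a shift and turn from the pose commanded when the call began, along the tool's axes at that moment; what a row does not reach only later rows make up. A row lasts 1/10 s, in which the tool goes at most 50 mm and 8.59 degrees, less where a joint would pass 70% of its speed; a pose out of reach is approached as far as the arm can. A call with a gripper value outside its range is refused whole. The fingers move at their own pace and stop on an object; the grip force is fixed at half the most. Time passes only in rows, so rows that repeat a pose let the fingers close, or fill a call up. It gives the time, the measured TCP pose, the force, the opening and the grip force at its end, in the units of the state.
- r.get_state(): the state, without advancing time (a new reading comes with each control period).
- r.snapshot(name): name is "scene" or "top"; returns a dict with "img" (420x560x3 uint8, red, green, blue), "range_z" (420x560 float32, m along the optical axis (not along the pixel's ray), 0 where there is no reading), "fovy" (degrees; the focal length in pixels is half the picture's height over the tangent of half this angle, whatever the lens; pixels are square), "cx", "cy" (the principal point, pixels), "R" (3x3) and "t" (3): a world point X has camera coordinates R X + t. Camera axes: x right, y down, z forward; pixel columns grow to the right and rows downward; lengths in m; the calibration is good to about 2 mm. A picture is of the moment at which its call begins.
- r.finish_job(): hands the job in; it is judged then, once.
Trained networks look in a picture, given as the dict that the camera call returned (one of the last four; its "shot" number tells which), for a name from the list of things; names that differ only in an ending like _2 or _b are one class to them, and where a whole thing is asked for, a point or a joint stands for the part that bears it (a point fixed in the world has none). Each returns a list of dicts, best first, with "confidence" (0 to 1); they miss things now and then, are a little off and sometimes report something else, mostly with a low value. They report only what shows in the picture. A call takes as long as a camera call.
- r.cut_out(picture, name): "region" (420x560 bool, what is visible of it) and "box" ([left, top, width, height] in pixels, round what is visible of it).
The state is a dict: "time_s": time; "joint_positions": joint angles; "qd": joint speeds; "joint_torque": joint torques, N m; "eef_pos": TCP position; "ee_rot": TCP orientation; "ft_force": force on the tool from outside, world axes, zero at the start; "moment": the same for the moment, N m; "finger_gap": opening from 0.0 (shut) to 1.0 (fully open); "grip_force": force on a finger pad.
Only numpy, scipy, OpenCV 4.12 (cv2) and the standard library are available. Lean on these libraries where they do the work, as an engineer would, in place of code of your own. Each camera call takes 0.05 s, during which the arm holds its last target. There are 200 camera calls.

TASK

Take the two markers standing in the white bench block and drop each one end-down into its own round well of the carrier standing on the bench. Then take the loaded carrier by its black grip, lift it about 10 cm clear of the bench and finish holding it there, still and level; do not put it down or let go. Do not tip the carrier over, and leave the white bottle, the timer and the tape roll where they are.

Things in the scene. Friction and masses are not known exactly. Their poses are not given: they have to be found in the camera images.
- carrier: loose carrier, about 0.3 kg, balanced about its grip. Origin: centre of its underside on the bench. Grey foot plate 64 (x) x 160 (y) x 8 mm; two white round wells at y = +60 and -60 mm, 78 mm high at the rim; a central steel stem with a black grip bar on top. z up.
- carrier_grip (a point): centre of the black grip bar of the carrier, 160 mm above the carrier's underside. The bar is 14 mm thick (carrier x: pinch it along this), 60 mm long (carrier y), 24 mm high, top at 172 mm.
- well_left (a point): centre of the mouth of the well at carrier y = +60 mm, at the rim 78 mm above the underside. Bore 24 mm, flared to 30 mm at the mouth, floor 11 mm above the underside (67 mm deep), so a seated marker stands 68 mm out of it, its top about 146 mm above the underside, lower than the grip bar.
- well_right (a point): the same for the well at carrier y = -60 mm.
- block: white block fixed to the bench, 56 (x) x 112 (y) x 50 mm high. Origin: centre of its underside. Two square 16 mm sockets, 40 mm deep, at y = +30 and -30 mm, in which the markers start. The places of block and carrier vary and may be swapped left and right.
- marker_a: one of two alike felt markers, 13 mm thick, 135 mm long (white, black cap end down; either well will do), standing upright in a socket of block, foot about 11 mm above the bench, top 95 mm free to grip, best across block x. Its y axis runs along the barrel (up at the start); origin half way along, on the barrel surface: use the points for the axis.
- marker_a_top (a point): centre of the upper end of marker a, on its axis.
- marker_a_foot (a point): centre of the lower end of marker a, on its axis, 135 mm from the top.
- marker_b: one of two alike felt markers, 13 mm thick, 135 mm long (white, black cap end down; either well will do), standing upright in a socket of block, foot about 11 mm above the bench, top 95 mm free to grip, best across block x. Its y axis runs along the barrel (up at the start); origin as for marker a.
- marker_b_top (a point): centre of the upper end of marker b, on its axis.
- marker_b_foot (a point): centre of the lower end of marker b, on its axis, 135 mm from the top.
- bottle: bystander: squat white plastic bottle, 77 mm across, 63 mm high, loose. Origin: centre of its underside.
- timer: bystander: grey kitchen-style timer, 62 x 66 x 18 mm, loose. Origin: centre of its underside.
- tape_roll: bystander: cream tape roll lying flat, 61 mm across, 25 mm high, loose. Origin: centre of its underside.

How it is judged:
By the outcome, as a careful person would: the job done as asked, in the order asked, and still so for the second after the job is handed in, while the arm keeps its last pose, push and grip.
It also fails if it takes over 72 s, if anything falls off the work surface, if the arm or the gripper's body presses on something with over 40 N, if the wrist force passes 120 N, or if a joint passes its speed limit or range.

## Working session

There is one attempt and no reset: what is moved stays moved. The work goes in short steps, Python scripts to look and compute and a shell command to move; the robot and the scene stay as the last step left them, time stands still between calls to the robot, and variables do not carry over. Pictures are saved under pics/ and viewed, at most 10 in all, crops included, and the job is handed in when it is done.

```bash
ls; mkdir -p pics; cat > h.py <<'E'
import numpy as np, cv2
from workcell import r
from scipy.spatial.transform import Rotation as Ro
def pts(p,m=None):
    H,W=p["range_z"].shape
    f=H/2/np.tan(np.radians(p["fovy"])/2)
    v,u=np.mgrid[:H,:W]; z=p["range_z"]
    P=np.stack([(u-p["cx"])*z/f,(v-p["cy"])*z/f,z],-1)
    X=(P-np.array(p["t"]))@np.array(p["R"])
    ok=z>0
    if m is not None: ok=ok&m
    return X[ok]
def save(p,n,crop=None,s=1):
    i=p["img"][...,::-1]
    if crop: i=i[crop[1]:crop[3],crop[0]:crop[2]]
    cv2.imwrite("pics/"+n,cv2.resize(i,None,fx=s,fy=s))
def rot():
    q=r.get_state()["ee_rot"]; return Ro.from_quat([q[1],q[2],q[3],q[0]])
E
python3 - <<'E'
from h import *
s=r.get_state(); print({k:np.round(v,3) for k,v in s.items()})
ims=[]
for c in ["scene","top"]:
    p=r.snapshot(c); ims.append(p["img"]); print(c,p["fovy"],np.round(p["R"],2).tolist(),np.round(p["t"],3))
    for n in ["carrier","block","marker_a","bottle","timer","tape_roll","carrier_grip"]:
        for d in r.cut_out(p,n)[:3]:
            X=pts(p,d["region"])
            if len(X): print(c,n,round(d["confidence"],2),d["box"],"med",np.round(np.median(X,0),3),"min",np.round(np.percentile(X,2,axis=0),3),"max",np.round(np.percentile(X,98,axis=0),3))
    save(p,c+"0.png",None,1.4)
E
```

```text
pics
{'time_s': np.float64(0.0), 'joint_positions': array([-1.33 ,  0.313,  1.498, -0.   ,  1.331, -0.223]), 'qd': array([-0.001,  0.001,  0.   ,  0.001,  0.001,  0.   ]), 'joint_torque': array([ 1.0000e-03, -4.0221e+01, -2.5227e+01,  6.9000e-02,  3.5000e-02,
       -0.0000e+00]), 'eef_pos': array([ 0.235, -0.469,  0.257]), 'ee_rot': array([-0.001,  0.973,  0.23 , -0.   ]), 'ft_force': array([-1.331, -1.026,  0.166]), 'moment': array([ 0.031,  0.021, -0.058]), 'grip_force': np.float64(0.0), 'finger_gap': np.float64(1.001)}
scene 47.63219141975203 [[-0.7, -0.71, 0.0], [-0.34, 0.34, -0.88], [0.62, -0.62, -0.48]] [0.436 0.286 0.882]
scene carrier 0.56 [201.0, 223.6, 72.2, 83.5] med [0.542 0.221 0.026] min [0.502 0.128 0.   ] max [0.601 0.292 0.171]
scene block 0.8 [280.5, 220.0, 46.8, 39.8] med [ 0.55  -0.007  0.038] min [ 0.524 -0.069  0.001] max [0.605 0.038 0.052]
scene block 0.21 [310.4, 193.3, 7.1, 36.5] med [ 0.554 -0.047  0.097] min [ 0.549 -0.066  0.047] max [ 0.578 -0.043  0.145]
scene marker_a 0.67 [286.3, 198.8, 5.7, 37.4] med [0.571 0.01  0.097] min [0.566 0.004 0.05 ] max [
[... 1357 characters left out ...]
62.3, 146.6, 32.9, 25.3] med [0.698 0.384 0.046] min [0.666 0.354 0.003] max [0.738 0.425 0.068]
top bottle 0.42 [211.5, 196.4, 52.8, 35.6] med [0.543 0.214 0.012] min [0.504 0.143 0.002] max [0.589 0.291 0.175]
top timer 0.72 [314.9, 248.3, 25.3, 30.7] med [ 0.397 -0.035  0.017] min [ 0.362 -0.07  -0.001] max [0.433 0.    0.024]
top tape_roll 0.62 [389.4, 242.6, 18.6, 19.2] med [ 0.426 -0.246  0.025] min [ 0.399 -0.276 -0.001] max [ 0.453 -0.217  0.031]
top tape_roll 0.43 [209.2, 198.2, 57.1, 34.6] med [0.543 0.216 0.011] min [ 0.504  0.142 -0.   ] max [0.592 0.297 0.175]
top carrier_grip 0.89 [211.3, 199.0, 56.6, 30.7] med [0.543 0.213 0.012] min [0.504 0.143 0.002] max [0.589 0.288 0.175]
```

```bash
cat >> h.py <<'E'
def cloud():
    A=[]
    for c in ["scene","top"]:
        p=r.snapshot(c); A.append(pts(p))
    return A
E
python3 - <<'E'
from h import *
p=r.snapshot("top");q=r.snapshot("scene")
a=p["img"][130:290,150:420][...,::-1]; b=q["img"][180:320,100:390][...,::-1]
cv2.imwrite("pics/both.png",np.vstack([cv2.resize(a,(540,320)),cv2.resize(b,(540,261))]))
for n,P in (("top",pts(p)),("scene",pts(q))):
    print(n)
    def sel(x0,x1,y0,y1,z0,z1): 
        return P[(P[:,0]>x0)&(P[:,0]<x1)&(P[:,1]>y0)&(P[:,1]<y1)&(P[:,2]>z0)&(P[:,2]<z1)]
    def rect(Q,l):
        if len(Q)<4: print(l,len(Q)); return
        print(l,len(Q),np.round(cv2.minAreaRect((Q[:,:2]*1000).astype(np.float32)),1) if 0 else cv2.minAreaRect((Q[:,:2]*1000).astype(np.float32)),np.round(Q.mean(0),4))
    rect(sel(.5,.63,-.1,.06,.044,.058),"block top")
    rect(sel(.48,.62,.11,.32,.155,.185),"grip")
    rect(sel(.48,.62,.11,.32,.07,.09),"rims")
    R=sel(.48,.62,.11,.32,.072,.09)
    for lo,hi in((.1,.21),(.21,.32)): rect(R[(R[:,1]>lo)&(R[:,1]<hi)],"rim")
    rect(sel(.48,.62,.11,.32,.004,.014),"foot")
    for y0,y1 in((-.08,-.025),(-.015,.03)):
        rect(sel(.53,.61,y0,y1,.065,.165),"marker"); rect(sel(.53,.61,y0,y1,.141,.165),"marker top")
E
```

```text
top
block top 653 ((565.729248046875, -21.913169860839844), (111.60881805419922, 57.58322525024414), 71.83357238769531) [ 0.5649 -0.0215  0.0514]
grip 131 ((546.3858642578125, 216.81954956054688), (59.216766357421875, 14.22057819366455), 72.3359146118164) [0.5457 0.2166 0.1716]
rims 144 ((546.3316040039062, 217.68698120117188), (154.12252807617188, 35.81937026977539), 71.7059555053711) [0.548  0.2181 0.0777]
rim 66 ((528.1051025390625, 161.1595916748047), (33.59360885620117, 33.7302131652832), 88.57026672363281) [0.5288 0.1611 0.0787]
rim 65 ((552.4486694335938, 256.24407958984375), (78.98236083984375, 34.29180145263672), 54.315452575683594) [0.5661 0.2737 0.0779]
foot 1149 ((549.9315795898438, 214.43218994140625), (208.82498168945312, 139.81362915039062), 89.93428039550781) [0.5446 0.2136 0.0076]
marker 36 ((556.4566650390625, -50.932456970214844), (11.078428268432617, 11.066184997558594), 62.01930618286133) [ 0.555  -0.0497  0.1223]
marker top 16 ((557.9627075195312, -50.2166748046875), (10.671578407287598, 8.808001518249512), 88.93329620361328) [ 0.5575 -0.0508  0.1444]
marker 33 
[... 917 characters left out ...]
0.2603 0.0772]
foot 979 ((526.9428100585938, 224.7935791015625), (159.0123291015625, 106.03099822998047), 72.6792221069336) [0.5394 0.2245 0.008 ]
marker 139 ((555.0679931640625, -48.855445861816406), (11.716334342956543, 12.941346168518066), 34.423011779785156) [ 0.5538 -0.0476  0.1068]
marker top 14 ((554.97021484375, -49.14169692993164), (9.314263343811035, 12.110642433166504), 19.842086791992188) [ 0.5546 -0.0489  0.1444]
marker 141 ((572.4603881835938, 8.564550399780273), (11.9646577835083, 17.495107650756836), 45.324371337890625) [0.5723 0.0095 0.1061]
marker top 13 ((573.6632080078125, 7.27272891998291), (12.715066909790039, 9.11392593383789), 72.92591094970703) [0.5734 0.0073 0.1439]
```

View pics/both.png

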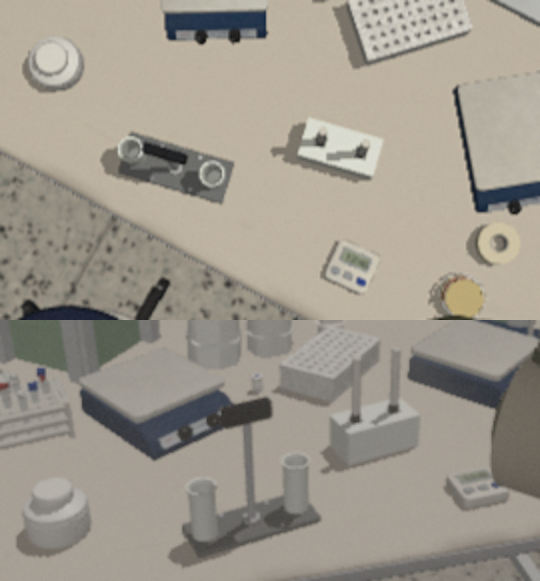

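The picture shows the block (top crop ~340,148) with its two upright markers, and the carrier (~175,165) to its left. The bottle, timer and tape roll are all clear of the direct path. Next I work out the first move, to marker a.

```bash
cat >> h.py <<'E'
def to(x,y,z,yaw=71.7):
    "shift (cm) and turn in tool axes from here to a tool-down pose, tool x at yaw"
    R=rot(); T=Ro.from_matrix(np.array([[np.cos(np.radians(yaw)),np.sin(np.radians(yaw)),0],[np.sin(np.radians(yaw)),-np.cos(np.radians(yaw)),0],[0,0,-1]]).T.T)
    d=R.inv().apply(np.array([x,y,z])-r.get_state()["eef_pos"])*100
    print("shift",np.round(d,2),"turn",np.round((R.inv()*T).as_rotvec(),4))
E
python3 - <<'E'
from h import *
to(.575,.0065,.25); to(.575,.0065,.136); print(rot().as_matrix().round(3))
P=pts(r.snapshot("scene")); Q=P[(P[:,0]>.2)&(P[:,0]<.75)&(P[:,1]<.45)&(P[:,1]>-.4)]
for n in ("top",):
    P=pts(r.snapshot(n))
    for y in np.arange(-.45,.45,.1):
        for x in np.arange(.3,.8,.1):
            m=P[(abs(P[:,0]-x)<.05)&(abs(P[:,1]-y)<.05)]
            print(f"{np.percentile(m[:,2],99) if len(m) else -1:.2f}",end=" ")
        print(round(y,2))
E
```

```text
shift [ 51.72 -27.36   0.74] turn [ 0.      0.     -0.7876]
shift [ 51.72 -27.36  12.14] turn [ 0.      0.     -0.7876]
[[ 0.894  0.447 -0.   ]
 [ 0.447 -0.894 -0.   ]
 [-0.     0.    -1.   ]]
0.55 0.05 0.12 0.53 0.57 -0.45
0.55 0.01 0.13 0.40 0.40 -0.35
0.04 0.04 0.07 0.07 0.40 -0.25
0.67 0.04 0.01 0.07 0.39 -0.15
0.68 0.02 0.06 0.14 0.05 -0.05
0.53 0.01 0.03 0.14 0.04 0.05
0.26 0.01 0.17 0.01 0.04 0.15
-0.25 0.01 0.18 0.17 0.04 0.25
-0.25 -0.67 0.01 0.01 0.07 0.35
```

```bash
python3 -m handwheel '[1,4,-2.1,0,0,0,-0.08, 1,8,-4.2,0,0,0,-0.16, 1,12,-6.3,0,0,0,-0.24, 1,16,-8.5,0,0,0,-0.32, 1,20,-10.6,0,0,0,-0.4, 1,24,-12.7,0,0,0,-0.48, 1,28,-14.8,0,0,0,-0.56, 1,32,-16.9,0,0,0,-0.64, 1,36,-19,0,0,0,-0.72, 1,40,-21.2,0,0,0,-0.788]'; python3 -c "
from h import *
to(.575,.0065,.25)"
```

```text
time_s: 2.0
eef_pos: [0.4986, -0.0993, 0.2576]
ee_rot: [0.0, 0.81, 0.587, 0.0]
ft_force: [1.0, -0.6, 0.3]
finger_gap: 0.996
grip_force: 0.0
shift [12.43  3.97  0.76] turn [0.0005 0.0001 0.0036]
```

```bash
python3 -m handwheel '[1,4,1.3,0.2,0,0,0, 1,8,2.6,0.4,0,0,0, 1,11,3.5,0.6,0,0,0, 1,12.4,4,0.8,0,0,0, 1,12.4,4,0.8,0,0,0, 1,12.4,4,4,0,0,0, 1,12.4,4,7,0,0,0, 1,12.4,4,10,0,0,0, 1,12.4,4,12.2,0,0,0, 1,12.4,4,12.2,0,0,0]'; python3 - <<'E'
from h import *
to(.575,.0065,.136)
p=r.snapshot("scene"); save(p,"m1.png",(230,100,390,260),4)
E
```

```text
time_s: 3.0
eef_pos: [0.5728, 0.0029, 0.1331]
ee_rot: [-0.002, 0.811, 0.585, -0.002]
ft_force: [0.3, -0.2, 0.8]
finger_gap: 0.998
grip_force: 0.0
shift [ 0.41  0.09 -0.29] turn [-0.0053  0.001  -0.0012]
```

View pics/m1.png

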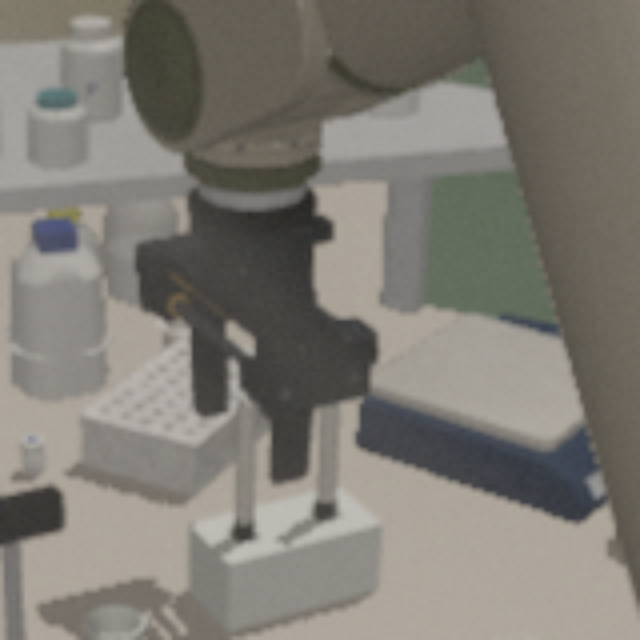

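The left marker (crop ~245,450) stands between the open fingers (tips ~210,410 and 290,475). I'll trim the position slightly and close.

```bash
python3 -m handwheel '[1,0.3,0.1,-0.2,0,0,0, 1,0.3,0.1,-0.2,0,0,0, 0,0.3,0.1,-0.2,0,0,0, 0,0.3,0.1,-0.2,0,0,0, 0,0.3,0.1,-0.2,0,0,0, 0,0.3,0.1,-0.2,0,0,0, 0,0.3,0.1,-0.2,0,0,0, 0,0.3,0.1,-0.2,0,0,0, 0,0.3,0.1,-0.2,0,0,0, 0,0.3,0.1,-0.2,0,0,0]'; python3 -c "
from h import *
to(.575,.0065,.136)"
```

```text
time_s: 4.05
eef_pos: [0.5765, 0.0067, 0.1374]
ee_rot: [-0.0, 0.81, 0.586, -0.0]
ft_force: [0.6, -0.5, -0.1]
finger_gap: 0.298
grip_force: 0.0
shift [-0.07 -0.14  0.14] turn [-0.      0.      0.0005]
```

```bash
python3 -m handwheel '[0,-0.1,-0.1,0,0,0,0, 0,-0.1,-0.1,0,0,0,0, 0,-0.1,-0.1,0,0,0,0, 0,-0.1,-0.1,0,0,0,0, 0,-0.1,-0.1,0,0,0,0, 0,-0.1,-0.1,-2,0,0,0, 0,-0.1,-0.1,-5,0,0,0, 0,-0.1,-0.1,-8,0,0,0, 0,-0.1,-0.1,-10,0,0,0, 0,-0.1,-0.1,-10,0,0,0]'; python3 - <<'E'
from h import *
to(.5275,.161,.235,71.9)
p=r.snapshot("scene"); save(p,"m2.png",(180,120,340,280),3)
X=pts(p)
for z0,z1 in ((.11,.15),(.15,.19)):
    m=X[(abs(X[:,0]-.575)<.03)&(abs(X[:,1]-.0065)<.02)&(X[:,2]>z0)&(X[:,2]<z1)]; print(len(m),m.mean(0).round(4),m.min(0).round(4))
E
```

```text
time_s: 5.05
eef_pos: [0.5761, 0.006, 0.24]
ee_rot: [0.002, 0.81, 0.586, 0.002]
ft_force: [0.2, 0.4, -1.1]
finger_gap: 0.142
grip_force: 30.0
shift [13.2  -9.48  0.46] turn [ 0.0052 -0.0007 -0.003 ]
73 [0.5751 0.0088 0.1325] [0.5694 0.0021 0.1122]
79 [0.5748 0.0094 0.1699] [0.5686 0.0028 0.1501]
```

View pics/m2.png

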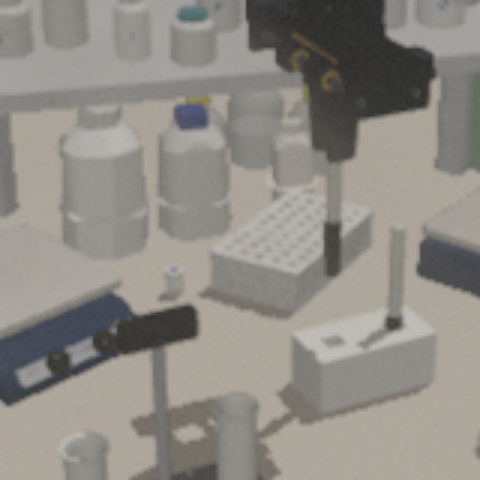

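The marker hangs straight from the gripper (crop ~333,215) and its socket is empty. Next it goes over the nearer well.

```bash
python3 -m handwheel '[0,1,-0.7,0,0,0,0, 0,3,-2.2,0,0,0,0, 0,5.5,-4,0,0,0,0, 0,8,-5.8,0,0,0,0, 0,10.5,-7.6,0,0,0,0, 0,12.2,-8.8,0,0,0,0, 0,13.2,-9.5,0,0,0,0, 0,13.2,-9.5,0,0,0,0, 0,13.2,-9.5,0,0,0,0, 0,13.2,-9.5,0,0,0,0]'; python3 - <<'E'
from h import *
to(.5275,.161,.14,71.9)
for c in ("scene","top"):
    p=r.snapshot(c); X=pts(p)
    if c=="scene": save(p,"m3.png",(180,120,340,310),3)
    m=X[(abs(X[:,0]-.5275)<.025)&(abs(X[:,1]-.161)<.025)&(X[:,2]>.125)&(X[:,2]<.18)]; print(c,len(m),m.mean(0).round(4),m.min(0).round(4),m.max(0).round(4))
    m=X[(abs(X[:,0]-.5275)<.03)&(abs(X[:,1]-.161)<.03)&(X[:,2]>.073)&(X[:,2]<.085)]; print(c,len(m),cv2.minAreaRect((m[:,:2]*1000).astype(np.float32)))
E
```

```text
time_s: 6.1
eef_pos: [0.5267, 0.1604, 0.2371]
ee_rot: [-0.0, 0.811, 0.585, -0.0]
ft_force: [0.6, -0.1, -0.1]
finger_gap: 0.139
grip_force: 30.0
shift [0.09 0.06 9.71] turn [-0.0004  0.0003 -0.0041]
scene 135 [0.5246 0.1632 0.1506] [0.5191 0.1558 0.1254] [0.5357 0.168  0.1794]
scene 85 ((527.4165649414062, 161.01516723632812), (34.06959915161133, 36.208045959472656), 48.74589920043945)<stdin>:6: RuntimeWarning: Mean of empty slice.
  ret = um.true_divide(
Traceback (most recent call last):
ValueError: zero-size array to reduction operation minimum which has no identity
```

View pics/m3.png

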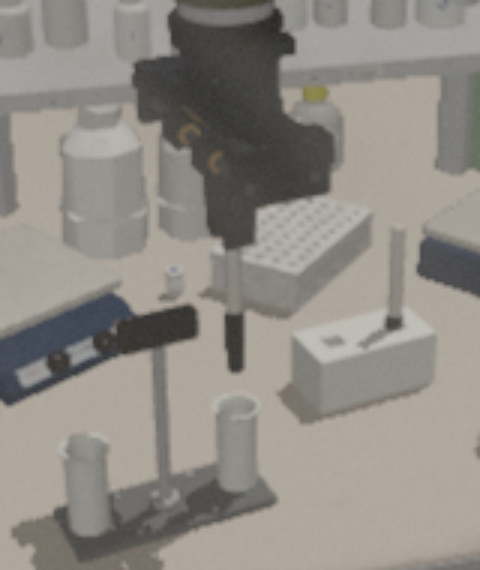

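The marker (crop ~235,370) hangs centred over the nearer well mouth (~237,405). I lower it and release.

```bash
python3 -m handwheel '[0,0.1,0,1,0,0,0, 0,0.1,0,3,0,0,0, 0,0.1,0,5,0,0,0, 0,0.1,0,7,0,0,0, 0,0.1,0,9,0,0,0, 0,0.1,0,9.7,0,0,0, 0,0.1,0,9.7,0,0,0, 0,0.1,0,9.7,0,0,0, 0.5,0.1,0,9.7,0,0,0, 0.5,0.1,0,9.7,0,0,0]'; python3 -m handwheel '[0.5,0,0,0,0,0,0, 0.5,0,0,0,0,0,0, 0.5,0,0,0,0,0,0, 0.5,0,0,0,0,0,0, 0.5,0,0,-1,0,0,0, 0.5,0,0,-4,0,0,0, 0.8,0,0,-8,0,0,0, 1,0,0,-12,0,0,0, 1,0,0,-12,0,0,0, 1,0,0,-12,0,0,0]'; python3 - <<'E'
from h import *
to(.5565,-.0505,.26)
to(.5565,-.0505,.137)
p=r.snapshot("scene"); save(p,"m4.png",(180,120,340,310),3)
E
```

```text
time_s: 7.2
eef_pos: [0.5269, 0.1622, 0.1408]
ee_rot: [0.0, 0.81, 0.586, 0.0]
ft_force: [-0.3, -0.6, 0.1]
finger_gap: 0.295
grip_force: 0.0
time_s: 8.2
eef_pos: [0.5268, 0.1622, 0.2612]
ee_rot: [0.0, 0.81, 0.586, 0.001]
ft_force: [0.2, -0.3, -0.5]
finger_gap: 0.841
grip_force: 0.0
shift [-19.26   9.49   0.12] turn [ 0.0015 -0.0006  0.0004]
shift [-19.27   9.47  12.42] turn [ 0.0015 -0.0006  0.0004]
```

View pics/m4.png

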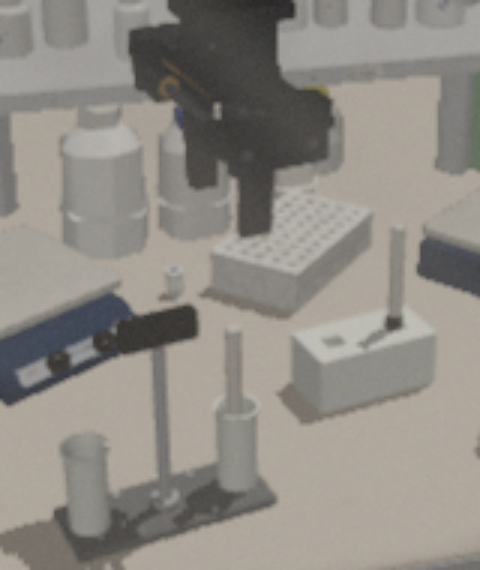

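The first marker stands in the nearer well (crop ~235,330 to 405) and the carrier has not moved. Now I fetch the second marker.

```bash
python3 -m handwheel '[1,-2,1,0,0,0,0, 1,-5.5,2.7,0,0,0,0, 1,-9.5,4.7,0,0,0,0, 1,-13.5,6.7,0,0,0,0, 1,-17,8.4,0,0,0,0, 1,-19.3,9.5,0,0,0,0, 1,-19.3,9.5,0,0,0,0, 1,-19.3,9.5,3,0,0,0, 1,-19.3,9.5,5,0,0,0, 1,-19.3,9.5,5,0,0,0]'; python3 - <<'E'
from h import *
to(.5565,-.0505,.137)
E
```

```text
time_s: 9.25
eef_pos: [0.555, -0.0495, 0.2072]
ee_rot: [-0.003, 0.81, 0.586, -0.002]
ft_force: [-0.4, 1.0, -0.9]
finger_gap: 1.001
grip_force: 0.0
shift [-0.05  0.23  7.02] turn [-0.0069 -0.0001  0.0011]
```

```bash
python3 -m handwheel '[1,0,0.1,2,0,0,0, 1,0,0.1,4,0,0,0, 1,0,0.1,6,0,0,0, 1,0,0.1,7.3,0,0,0, 1,0,0.1,7.3,0,0,0, 1,0,0.1,7.3,0,0,0, 0.5,0,0.1,7.3,0,0,0, 0.3,0,0.1,7.3,0,0,0, 0.3,0,0.1,7.3,0,0,0, 0.3,0,0.1,7.3,0,0,0]'; python3 - <<'E'
from h import *
to(.5565,-.0505,.137)
E
```

```text
time_s: 10.25
eef_pos: [0.5575, -0.0512, 0.1377]
ee_rot: [0.0, 0.81, 0.586, 0.0]
ft_force: [-0.1, -1.3, 0.3]
finger_gap: 0.665
grip_force: 0.0
shift [ 0.04 -0.11  0.07] turn [ 0.0004 -0.      0.0003]
```

```bash
python3 -m handwheel '[0,0,-0.1,0,0,0,0, 0,0,-0.1,0,0,0,0, 0,0,-0.1,0,0,0,0, 0,0,-0.1,0,0,0,0, 0,0,-0.1,0,0,0,0, 0,0,-0.1,0,0,0,0, 0,0,-0.1,0,0,0,0, 0,0,-0.1,0,0,0,0, 0,0,-0.1,0,0,0,0, 0,0,-0.1,0,0,0,0]'
```

```text
time_s: 11.25
eef_pos: [0.5564, -0.0509, 0.1374]
ee_rot: [-0.0, 0.81, 0.586, -0.0]
ft_force: [0.9, -0.6, -0.9]
finger_gap: 0.141
grip_force: 30.0
```

```bash
python3 -m handwheel '[0,0,0,-1,0,0,0, 0,0,0,-3,0,0,0, 0,0,0,-6,0,0,0, 0,0,0,-9,0,0,0, 0,0,0,-12,0,0,0, 0,0,0,-15,0,0,0, 0,0,0,-17.5,0,0,0, 0,0,0,-18.5,0,0,0, 0,0,0,-18.5,0,0,0, 0,0,0,-18.5,0,0,0]'; python3 - <<'E'
from h import *
to(.5647,.2747,.323,71.9)
E
```

```text
time_s: 12.25
eef_pos: [0.5561, -0.0508, 0.3213]
ee_rot: [-0.001, 0.81, 0.586, -0.001]
ft_force: [-0.6, -0.2, -0.4]
finger_gap: 0.143
grip_force: 30.0
shift [31.18 -9.4  -0.16] turn [-0.0018  0.     -0.0031]
```

```bash
python3 -m handwheel '[0,1.5,-0.5,0,0,0,0, 0,5,-1.5,0,0,0,0, 0,9,-2.7,0,0,0,0, 0,13.5,-4.1,0,0,0,0, 0,18,-5.4,0,0,0,0, 0,22.5,-6.8,0,0,0,0, 0,26.5,-8,0,0,0,0, 0,29.5,-8.9,0,0,0,0, 0,31.2,-9.4,0,0,0,0, 0,31.2,-9.4,0,0,0,0]';  python3 -m handwheel '[0,0,0,0,0,0,0, 0,0,0,2,0,0,0, 0,0,0,5,0,0,0, 0,0,0,8,0,0,0, 0,0,0,9,0,0,0, 0,0,0,9,0,0,0, 0,0,0,9,0,0,0, 0,0,0,9,0,0,0, 0,0,0,9,0,0,0, 0,0,0,9,0,0,0]'; python3 - <<'E'
from h import *
to(.5647,.2747,.141,71.9)
p=r.snapshot("scene"); X=pts(p)
save(p,"m5.png",(180,120,340,310),3)
m=X[(abs(X[:,0]-.5647)<.025)&(abs(X[:,1]-.2747)<.025)&(X[:,2]>.125)&(X[:,2]<.18)]; print(len(m),m.mean(0).round(4),m.min(0).round(4),m.max(0).round(4))
m=X[(abs(X[:,0]-.5647)<.03)&(abs(X[:,1]-.2747)<.03)&(X[:,2]>.073)&(X[:,2]<.085)]; print(len(m),cv2.minAreaRect((m[:,:2]*1000).astype(np.float32)))
E
```

```text
time_s: 13.25
eef_pos: [0.564, 0.2776, 0.3209]
ee_rot: [-0.001, 0.809, 0.587, -0.001]
ft_force: [-0.2, 0.3, 0.1]
finger_gap: 0.138
grip_force: 30.0
time_s: 14.25
eef_pos: [0.5652, 0.2749, 0.2331]
ee_rot: [0.0, 0.81, 0.586, 0.0]
ft_force: [0.4, 0.4, -0.4]
finger_gap: 0.14
grip_force: 30.0
shift [-0.04 -0.05  9.21] turn [ 0.0009 -0.0006 -0.0031]
146 [0.5626 0.2774 0.1525] [0.5575 0.2695 0.1253] [0.5738 0.2827 0.18  ]
90 ((563.5764770507812, 275.8448486328125), (35.33292770385742, 35.61547088623047), 36.12295913696289)
```

View pics/m5.png

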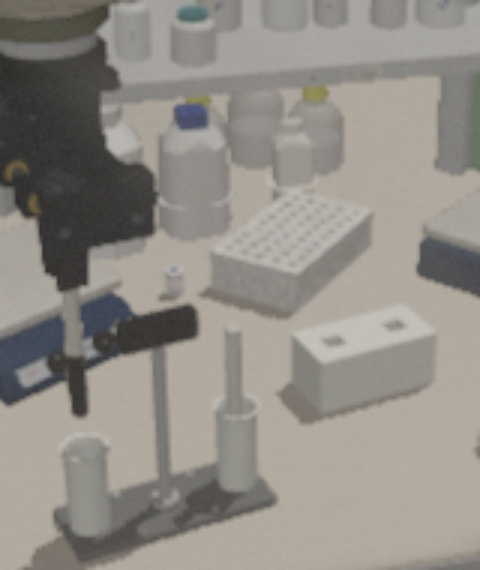

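The marker's end (crop ~80,412) is over the farther well mouth (~85,445), leaning in the picture only as the wells do. I lower it and release.

```bash
python3 -m handwheel '[0,0,-0.1,1,0,0,0, 0,0,-0.1,3,0,0,0, 0,0,-0.1,5,0,0,0, 0,0,-0.1,7,0,0,0, 0,0,-0.1,8.7,0,0,0, 0,0,-0.1,9.2,0,0,0, 0,0,-0.1,9.2,0,0,0, 0,0,-0.1,9.2,0,0,0, 0.5,0,-0.1,9.2,0,0,0, 0.5,0,-0.1,9.2,0,0,0]'; python3 -m handwheel '[0.5,0,0,0,0,0,0, 0.5,0,0,0,0,0,0, 0.5,0,0,0,0,0,0, 0.5,0,0,0,0,0,0, 0.5,0,0,-1,0,0,0, 0.5,0,0,-4,0,0,0, 0.8,0,0,-8,0,0,0, 1,0,0,-12,0,0,0, 1,0,0,-12,0,0,0, 1,0,0,-12,0,0,0]'; python3 - <<'E'
from h import *
s=r.snapshot("scene"); save(s,"m6.png",(180,120,340,310),3); p=r.snapshot("top")
for n,q in (("top",p),("scene",s)):
    X=pts(q); m=X[(abs(X[:,0]-.546)<.035)&(abs(X[:,1]-.2175)<.04)&(X[:,2]>.155)&(X[:,2]<.18)]
    if len(m)>5: print(n,len(m),cv2.minAreaRect((m[:,:2]*1000).astype(np.float32)),m[:,2].max())
to(.546,.2175,.26,71.9)
E
```

```text
time_s: 15.3
eef_pos: [0.5642, 0.2752, 0.1409]
ee_rot: [0.0, 0.81, 0.586, 0.0]
ft_force: [-0.3, 0.7, 0.1]
finger_gap: 0.297
grip_force: 0.0
time_s: 16.3
eef_pos: [0.5641, 0.2752, 0.2613]
ee_rot: [0.0, 0.81, 0.586, 0.001]
ft_force: [-0.2, 0.1, -0.8]
finger_gap: 0.838
grip_force: 0.0
top 106 ((545.1304321289062, 212.49423217773438), (49.24373245239258, 14.284764289855957), 72.6649398803711) 0.17940377347754988
scene 265 ((543.6832275390625, 219.1717071533203), (58.99025344848633, 15.965157508850098), 72.33615112304688) 0.17402342161405104
shift [-6.02  0.13 -0.07] turn [-0.0019  0.0012 -0.0031]
```

View pics/m6.png

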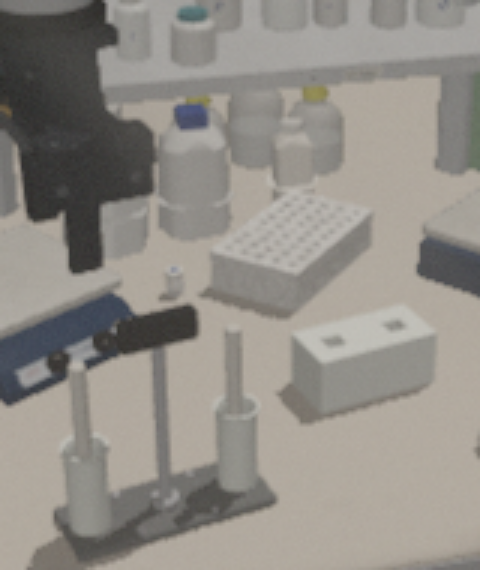

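Both markers stand in their wells (crop ~80,400 and ~235,370) and the carrier is in place. Now I move to the grip.

```bash
python3 -m handwheel '[1,-1.5,0,0,0,0,0, 1,-4,0.1,0,0,0,0, 1,-6,0.1,0,0,0,0, 1,-6,0.1,0,0,0,0, 1,-6,0.1,0,0,0,0, 1,-6,0.1,2,0,0,0, 1,-6,0.1,5,0,0,0, 1,-6,0.1,8,0,0,0, 1,-6,0.1,10,0,0,0, 1,-6,0.1,10,0,0,0]'; python3 -m handwheel '[1,0,0,0,0,0,0, 1,0,0,0,0,0,0, 0.6,0,0,0,0,0,0, 0.4,0,0,0,0,0,0, 0.4,0,0,0,0,0,0, 0.3,0,0,0,0,0,0, 0.3,0,0,0,0,0,0, 0.3,0,0,0,0,0,0, 0.3,0,0,0,0,0,0, 0.3,0,0,0,0,0,0]'; python3 - <<'E'
from h import *
to(.5457,.2175,.161,71.9)
s=r.snapshot("scene"); save(s,"m7.png",(180,120,340,310),3)
E
```

```text
time_s: 17.4
eef_pos: [0.545, 0.2185, 0.1572]
ee_rot: [-0.001, 0.81, 0.586, -0.003]
ft_force: [-0.0, -0.9, 0.3]
finger_gap: 1.004
grip_force: 0.0
time_s: 18.4
eef_pos: [0.5462, 0.2179, 0.1604]
ee_rot: [-0.0, 0.81, 0.586, -0.0]
ft_force: [-0.1, 0.3, -0.3]
finger_gap: 0.309
grip_force: 0.0
shift [-0.05 -0.04 -0.06] turn [-0.      0.0001 -0.0031]
```

View pics/m7.png

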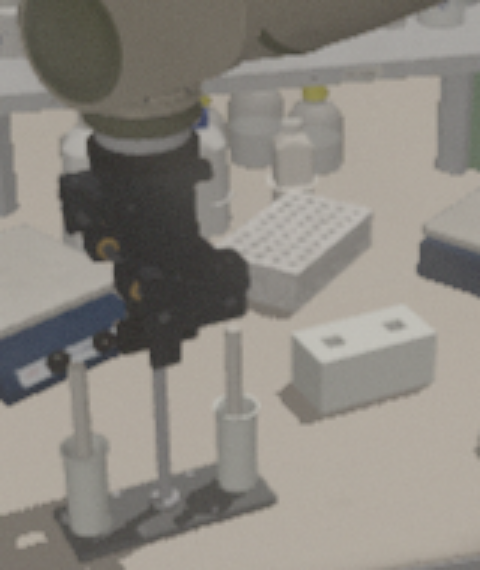

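The fingers straddle the bar (crop ~160,340), clear of both markers. I close on it.

```bash
python3 -m handwheel '[0,0,0,0,0,0,0, 0,0,0,0,0,0,0, 0,0,0,0,0,0,0, 0,0,0,0,0,0,0, 0,0,0,0,0,0,0, 0,0,0,0,0,0,0, 0,0,0,0,0,0,0, 0,0,0,0,0,0,0, 0,0,0,0,0,0,0, 0,0,0,0,0,0,0]'
```

```text
time_s: 19.45
eef_pos: [0.5462, 0.2179, 0.1604]
ee_rot: [-0.0, 0.81, 0.586, 0.0]
ft_force: [-1.6, 0.8, 0.3]
finger_gap: 0.151
grip_force: 30.0
```

```bash
python3 -m handwheel '[0,0,0,-0.3,0,0,0, 0,0,0,-1,0,0,0, 0,0,0,-2,0,0,0, 0,0,0,-3.2,0,0,0, 0,0,0,-4.5,0,0,0, 0,0,0,-6,0,0,0, 0,0,0,-7.5,0,0,0, 0,0,0,-8.7,0,0,0, 0,0,0,-9.6,0,0,0, 0,0,0,-10,0,0,0]'; python3 -m handwheel '[0,0,0,0,0,0,0, 0,0,0,0,0,0,0, 0,0,0,0,0,0,0, 0,0,0,0,0,0,0, 0,0,0,0,0,0,0, 0,0,0,0,0,0,0, 0,0,0,0,0,0,0, 0,0,0,0,0,0,0, 0,0,0,0,0,0,0, 0,0,0,0,0,0,0]'; python3 - <<'E'
from h import *
s=r.snapshot("scene"); save(s,"m8.png",(150,60,370,310),2.4)
X=pts(s)
m=X[(abs(X[:,0]-.546)<.06)&(abs(X[:,1]-.2175)<.1)&(X[:,2]>.09)&(X[:,2]<.125)]
A=np.c_[m[:,:2],np.ones(len(m))]; w=np.ones(len(m),bool)
for _ in range(6):
    c=np.linalg.lstsq(A[w],m[w,2],rcond=None)[0]; w=abs(A@c-m[:,2])<.004
print("plate",w.sum(),"tilt deg",np.degrees(c[:2]).round(2),"z mid",A[w].mean(0)@c)
for n in ("bottle","timer"):
    d=r.cut_out(s,n)[0]; print(n,np.median(pts(s,d["region"]),0).round(3))
E
```

```text
time_s: 20.45
eef_pos: [0.5464, 0.2179, 0.2615]
ee_rot: [0.0, 0.81, 0.586, 0.001]
ft_force: [0.5, 0.9, -3.3]
finger_gap: 0.157
grip_force: 30.0
time_s: 21.45
eef_pos: [0.5462, 0.2179, 0.2604]
ee_rot: [0.0, 0.81, 0.586, 0.0]
ft_force: [0.2, 0.7, -4.2]
finger_gap: 0.152
grip_force: 30.0
plate 964 tilt deg [ 0.68 -0.26] z mid 0.10787409610697446
bottle [0.682 0.401 0.041]
timer [ 0.389 -0.029  0.015]
```

View pics/m8.png

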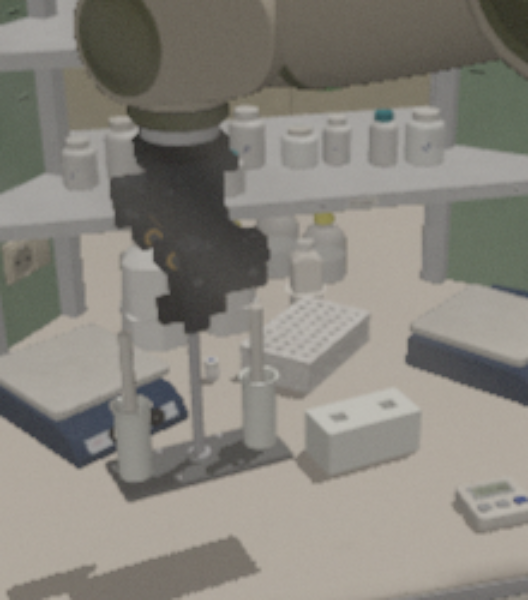

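The carrier (crop ~200,460) hangs level, with both markers seated. Its plate top is at 108 mm, so the underside is 10 cm up, and the tilt is under 1°. The bottle and timer have not moved. I'm handing the job in.

```bash
python3 -c "
from h import *
print(r.finish_job())"
```

```text
the job is handed in; nothing more can be done
None
```

The job is handed in: both markers are seated in their wells, and the loaded carrier is held still by its grip about 10 cm above the bench, tilted less than 1°; the bottle and timer had not moved, and the tape roll was not re-measured but the arm worked well clear of it.

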